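# Push the furniture feet back to the rack's lip

### The arm

A 6-joint arm with a two-finger parallel gripper is mounted at the origin on the work surface. World frame = base frame: x ahead of the robot, y to its left, z up, the work surface at z = 0. Lengths are in mm, angles in rad, forces in N, time in s.
With the tool pointing down it reaches from about 400 to 925 mm from the base axis. Payload 12.5 kg.
Tool frame: the origin (TCP) lies at the centre of the arm's flange, where the gripper is bolted on; the fingertips stand 190 mm ahead of it and the grasp point (between the pads) lies 171 mm ahead of it; z points along the fingers, y is the line along which they close (so a half turn about z gives the same grasp; the last joint's range is limited). The gripper opens to 95 mm and grips with 3 to 60 N. Pads are 20 mm wide; open, the fingers measure 119 mm over their backs; the gripper's body (75 mm by 180 mm) begins 59 mm behind the grasp point.
Start: joints at [-1.32, 0.491, 1.559, -0, 1.092, -0.106], TCP at [218.318, -585.63, 404.761] pointing down, gripper open.
Joint ranges: [-3.1, 3.1], [-0.84, 2.19], [0.05, 2.79], [-1.13, 4.28], [0.06, 2.93], [-2.69, 2.69]. Speed limits (rad/s): [2.22, 2.22, 2.79, 3.14, 3.14, 3.14].

### API

Orientations are given as [roll, pitch, yaw] about the fixed x, y, z axes, in that order (R = Rz(yaw) Ry(pitch) Rx(roll)).
In Python, from cell import env, read_camera, search_frame, cut_out gives the robot as it stands. The module is installed in compiled form; this text tells all that it offers.
- The arm moves only by the tool move_arm, never from a script. Its argument "commands" is a list of rows, each a list of 3 entries, a list of its own where there are three numbers: the shift along the world's x, y, z normalised to -1 to 1, where 1 is 0.03 m, then the turn about the world's z normalised to -1 to 1, where 1 is 0.08 rad, then the opening, from -1 (shut) to 1 (fully open), so that 0 is half open. A call has 1 to 20 rows; each row shifts and turns the commanded pose from where the row before left it; what a row does not reach is not made up. A row lasts 1/12 s, in which the tool goes at most 41.7 mm and 7.16 degrees, less where a joint would pass 70% of its speed; a pose out of reach is approached as far as the arm can. A call with a number of a shift or a turn outside -1 to 1 is refused whole. A call with a gripper value outside its range is refused whole. The fingers move at their own pace and stop on an object; the grip force is fixed at half the most. Time passes only in rows, so rows that do not move let the fingers close. It gives the time, the measured TCP pose, the force, the opening and the grip force at its end, in the units of the state.
- env.state(): the state, without advancing time (a new reading comes with each control period).
- read_camera(name): name is "scene" or "top" or "wrist"; returns a dict with "image" (384x512x3 uint8, red, green, blue), "fx", "fy", "cx", "cy" (pixels), "rvec" (rotation vector, rad) and "tvec" (3), from world to camera coordinates, as OpenCV has them. Camera axes: x right, y down, z forward; pixel columns grow to the right and rows downward; lengths in mm; the calibration is good to about 2 mm. A picture is of the moment at which its call begins. There is no depth.
- env.job_done(): hands the job in; it is judged then, once.
Trained networks look in a picture, given as the dict that the camera call returned (one of the last four; its "shot" number tells which), for a name from the list of things; names that differ only in an ending like _2 or _b are one class to them, and where a whole thing is asked for, a point or a joint stands for the part that bears it (a point fixed in the world has none). Each returns a list of dicts, best first, with "confidence" (0 to 1); they miss things now and then, are a little off and sometimes report something else, mostly with a low value. They report only what shows in the picture. A call takes as long as a camera call. They do not tell look-alikes from the thing itself.
- search_frame(thing, picture): "at" ([column, row] in pixels, amid what is visible of it).
- cut_out(thing, picture): "region" (384x512 bool, what is visible of it) and "at" ([column, row] in pixels, amid what is visible of it).
The state is a dict: "t": time; "joints": joint angles; "qvel": joint speeds; "tau": joint torques, N m; "eef_pos": TCP position; "tcp_rot": TCP orientation; "ft_force": force on the tool from outside, world axes, zero at the start; "moment": the same for the moment, N m; "opening": opening from 0.0 (shut) to 1.0 (fully open); "grip_force": force on a finger pad.
Only numpy, scipy, OpenCV 4.12 (cv2) and the standard library are available. Lean on these libraries where they do the work, as an engineer would, in place of code of your own. Each camera call takes 0.05 s, during which the arm holds its last target. There are 200 camera calls.

### The job

On the slatted aluminium rack, push both black furniture feet back along the slats, away from the robot, until each one stands against the upturned lip along the rack's far edge. Only push them: do not pick them up or tip them over. Leave everything else on the rack where it is.

Things in the scene. Friction and masses are not known exactly. Their poses are not given: they have to be found in the camera images.
- rack: slatted aluminium rack, fixed, a deck 260 mm deep (x) and 940 mm long (y) on short legs; its flat upper side is 50 mm above the table, its slats run along x with shallow 6 mm wide grooves that nothing catches in. Origin: centre of its underside, at table height. x points away from the robot towards the lip, across the rack; y along the lip; z up. The edge nearest the robot is open, without a lip.
- stop (a point): middle of the lip's foot: on the deck's upper side (50 mm above the table), at the lip's inner face, which faces the robot; axes as the rack's. The lip is rigid, 25 mm high above the deck and 6 mm thick, and runs straight along y for the rack's full length, so a foot standing against it has its axis 25 mm on the robot's side of this face.
- foot_a_mid (a point): black plastic round furniture foot standing upright on the rack: a cylinder 50 mm in diameter with upright sides from the deck to 30 mm, narrowing to 38 mm at 40 mm, with a 9 mm thick steel stud pointing up from its top to 54 mm; about 80 g (56 to 112 g), slides freely. This point is on its axis, 20 mm above the deck; z is up its axis. One of two alike; no other thing on the rack is black all over and round.
- foot_b_mid (a point): black plastic round furniture foot standing upright on the rack: a cylinder 50 mm in diameter with upright sides from the deck to 30 mm, narrowing to 38 mm at 40 mm, with a 9 mm thick steel stud pointing up from its top to 54 mm; about 80 g (56 to 112 g), slides freely. This point is on its axis, 20 mm above the deck; z is up its axis. One of two alike; no other thing on the rack is black all over and round.
- hinge: bystander: chrome door hinge lying open and flat, 68 x 52 mm, 8 mm high at the knuckle (which runs along its x). Origin: centre of its underside
- knob: bystander: white ceramic drawer knob standing on its base, 36 mm in diameter, 36 mm high. Origin: centre of its underside
- padlock: bystander: brass padlock lying flat, 63 mm long (x from -26 to +37 mm), 40 mm wide, 18 mm high. Origin: on its underside under the body
- dustpan: bystander: blue dustpan with its brush clipped on top, lying near the right-hand (-y) end of the rack: pan 140 mm (x from -40 to +100 mm) by 180 mm (y), handles reaching to x = -153 mm; 56 mm high. Origin: on its underside
- jar: bystander: closed glass jar near the left-hand (+y) end of the rack, 60 mm in diameter, 70 mm high. Origin: centre of its underside
- carton: bystander: small cardboard carton at the left-hand (+y) end of the rack, 90 x 70 mm, 45 mm high. Origin: centre of its underside
Not all that is in view belongs to the job. What is shaped like the part that bears foot_a_mid but blue is not meant. What is shaped like the part that bears foot_b_mid but pink is not meant.

How it is judged (in metres and radians):
At the end, for the whole second after the job is handed in: Both furniture feet stand upright (within 0.1 rad) on the rack's deck, each against the lip: the gap between foot and lip is at most 4 mm. They stay so for the last second (x of foot_a_mid in the frame of stop between -0.029 and -0.02 m and y of foot_a_mid in the frame of stop between -0.45 and 0.45 m and z of foot_a_mid in the frame of stop between 0.016 and 0.024 m and angle between each of foot_a_mid, foot_b_mid's own z axis and vertical below 0.1 rad and x of foot_b_mid in the frame of stop between -0.029 and -0.02 m and y of foot_b_mid in the frame of stop between -0.45 and 0.45 m and z of foot_b_mid in the frame of stop between 0.016 and 0.024 m); the robot touches nothing.
It fails at once if a furniture foot is lifted off the rack, or tipped over (z of any of foot_a_mid, foot_b_mid in the frame of stop above 0.03 m or angle between any of foot_a_mid, foot_b_mid's own z axis and vertical above 0.4 rad).
It fails at once if a furniture foot falls off the rack (z of any of foot_a_mid, foot_b_mid in the frame of stop below 0 m).
It fails at once if another thing on the rack is shifted by more than 12 mm or tipped (distance of any of hinge, knob, padlock, dustpan, jar, carton from where it was at the start of the episode above 0.012 m or angle between any of hinge, knob, padlock, dustpan, jar, carton's own z axis and vertical above 0.35 rad).
It also fails if it takes over 48 s, if anything falls off the work surface, if the arm or the gripper's body presses on something with over 40 N, if the wrist force passes 120 N, or if a joint passes its speed limit or range.

## Working session

There is one attempt and no reset: what is moved stays moved. The work goes in short steps, Python scripts to look and compute and a tool call to move; the robot and the scene stay as the last step left them, time stands still between calls to the robot, and variables do not carry over. Pictures are saved under pics/ and viewed, at most 10 in all, crops included, and the job is handed in when it is done.

Besides the shell and the picture viewer there is one more tool, called after ">>>" as name(argument=value, ...), one argument or row to a line, values as JSON. move_arm: Moves the arm, as the interface text tells. Its arguments: {"type":"object","properties":{"commands":{"type":"array","items":{"type":"array"}}},"required":["commands"]}

```bash
mkdir -p pics; cat > h.py <<'E'
import numpy as np, cv2
from cell import env, read_camera, search_frame, cut_out
def ray(p,uv,z):
    R=cv2.Rodrigues(np.array(p["rvec"],float))[0]; t=np.array(p["tvec"],float).ravel()
    d=R.T@np.array([(uv[0]-p["cx"])/p["fx"],(uv[1]-p["cy"])/p["fy"],1]); c=-R.T@t
    return c+d*(z-c[2])/d[2]
E
python3 - <<'E'
from h import *
s=env.state(); print(s["t"],s["eef_pos"],s["tcp_rot"],s["opening"])
for n in("top","scene"):
    p=read_camera(n); cv2.imwrite(f"pics/{n}0.png",p["image"][:,:,::-1])
    for th,z in(("rack",50),("foot_a_mid",70),("hinge",54),("knob",68),("padlock",59),("dustpan",70),("jar",85),("carton",72)):
        for r in search_frame(th,p)[:5]:
            u,v=map(int,r["at"]); print(n,th,round(r["confidence"],2),u,v,ray(p,r["at"],z).round()[:2],p["image"][min(v,383),min(u,511)])
E
```

```text
0.0 [ 218.33118942 -585.58797657  404.17482032] [-3.14050829e+00 -1.03256439e-04  3.56831509e-01] 1.0022842217812613
top rack 0.72 270 212 [502.  26.] [70 69 64]
top rack 0.56 240 194 [551. 107.] [142 148 132]
top foot_a_mid 0.74 284 214 [496. -10.] [19 21 18]
top foot_a_mid 0.67 312 125 [733. -87.] [ 26  57 110]
top foot_a_mid 0.5 233 130 [722. 123.] [85 86 91]
top hinge 0.55 367 203 [ 525. -230.] [98 94 88]
top padlock 0.74 201 192 [556. 208.] [144 103  44]
top padlock 0.25 272 208 [514.  20.] [79 76 69]
top dustpan 0.7 430 201 [ 529. -389.] [ 27  58 115]
top jar 0.69 155 174 [602. 325.] [100  92  87]
top jar 0.63 239 195 [547. 106.] [140 146 129]
top carton 0.77 124 180 [589. 413.] [113  73  37]
scene rack 0.69 280 218 [544. 138.] [180 171 158]
scene rack 0.22 228 158 [ 491. -146.] [24 21 22]
scene foot_a_mid 0.86 254 177 [505. -14.] [25 24 24]
scene foot_a_mid 0.59 164 214 [775. -45.] [31 54 99]
scene foot_a_mid 0.56 219 256 [753. 154.] [ 39  68 126]
scene foot_a_mid 0.2 279 219 [563. 151.] [181 170 158]
scene hinge 0.64 199 148 [ 533. -237.] [128 123 117]
scene knob 0.55 273 204 [537. 100.] [182 170 150]
scene knob 0.25 280 218 [557. 150.] [180 171 158]
scene padlock 0.58 295 232 [556. 203.] [164 122  70]
scene dustpan 0.8 175 121 [ 516. -390.] [17 26 42]
scene jar 0.64 316 259 [597. 310.] [128 122 117]
scene carton 0.67 349 285 [585. 398.] [142 104  71]
```

View pics/top0.png

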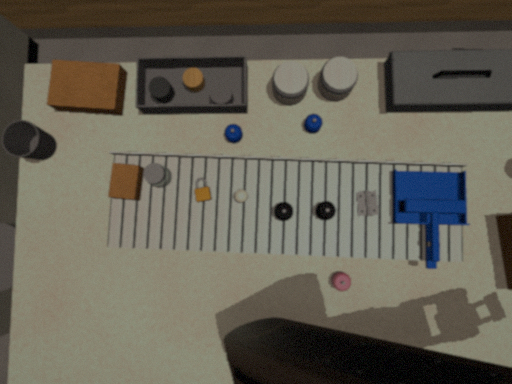

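View pics/scene0.png

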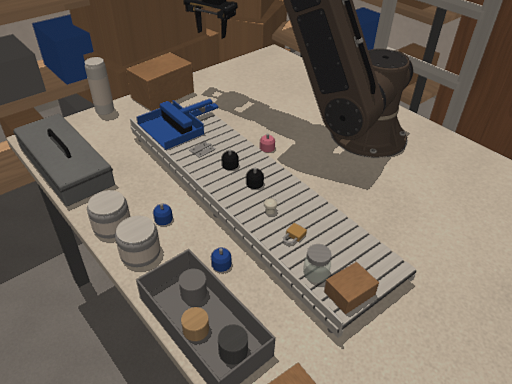

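The top view shows the two black feet at about (284,211) and (325,210). The hinge is at (367,203), the knob at (241,196), the lip line runs from (112,154) to (466,165), and the blue and pink look-alikes are off the rack. Next I refine the feet and the lip.

```bash
python3 - <<'E'
from h import *
for n,box in(("top",(260,190,350,230)),("scene",(215,140,270,195))):
    p=read_camera(n); im=p["image"]
    m=(im.max(2)<60).astype(np.uint8); k=np.zeros_like(m); x0,y0,x1,y1=box; k[y0:y1,x0:x1]=m[y0:y1,x0:x1]
    N,l,st,c=cv2.connectedComponentsWithStats(k)
    for i in range(1,N):
        if st[i,4]>40: print(n,c[i].round(1),st[i],ray(p,c[i],68).round(1))
    if n=="top":
        # lip/front edges corners
        for uv in((112,154),(466,165),(109,247),(464,260)): print(uv,ray(p,uv,50).round(),ray(p,uv,75).round())
        cv2.imwrite("pics/c.png",cv2.resize(im[145:270,225:405,::-1],None,fx=4.4,fy=4.4,interpolation=cv2.INTER_CUBIC))
        for th in("knob","hinge","padlock"):
            for r in cut_out(th,p)[:2]:
                ys,xs=np.nonzero(r["region"]); print(th,r["confidence"],r["at"],xs.min(),xs.max(),ys.min(),ys.max(),ray(p,r["at"],56).round())
        for u in (150,220,284,325,380,440): 
            print(u,im[148:176,u].mean(1).round().astype(int))
E
```

```text
top [324.4 210.3] [315 201  20  19 267] [ 506.8 -114.1   68. ]
top [282.7 211.1] [274 202  18  19 251] [505.6  -5.6  68. ]
(112, 154) [665. 457.  50.] [660. 446.  75.]
(466, 165) [ 625. -494.   50.] [ 621. -481.   75.]
(109, 247) [414. 457.  50.] [415. 447.  75.]
(464, 260) [ 376. -475.   50.] [ 378. -462.   75.]
knob 0.17 [269.8, 211.5] 107 467 151 261 [505.  28.  56.]
hinge 0.95 [367.3, 201.8] 356 376 191 215 [ 529. -229.   56.]
padlock 0.62 [200.5, 192.0] 194 210 179 201 [559. 213.  56.]
150 [134 131 130 133 132 119  94  81 106 127 129 131 128 132 123 111 102  99
  93  95  96  92  95  95  98  96  96  98]
220 [127 131 133 130 132 129 123 131 121  87  70  94 108 110 111 113 115 115
 118 117 112 118 117 123 122 122 128 127]
284 [133 130 131 132 131 130 132 133 131 127 123  86  77  94 108 108 105 106
 107 106 101  99  99 100  99 102  98  94]
325 [136 132 132 134 133 131 131 137 137 134 133 125 101  74  68  78  85  82
  85  85  85  85  84  87  81  80  79  77]
380 [129 127 129 127 130 129 130 136 130 134 130 129 132 124 101  73  65  71
  76  75  75  77  76  73  79  74  76  78]
440 [131 131 129 129 130 134 134 129 133 133 129 132 133 129 128 122 105  84
  99 125 132 130 126 113  85  68  60  67]
scene [229.7 160.5] [222 151  17  19 263] [ 508.7 -117.9   68. ]
scene [254.6 179. ] [246 169  18  20 286] [507.1  -8.4  68. ]
```

View pics/c.png

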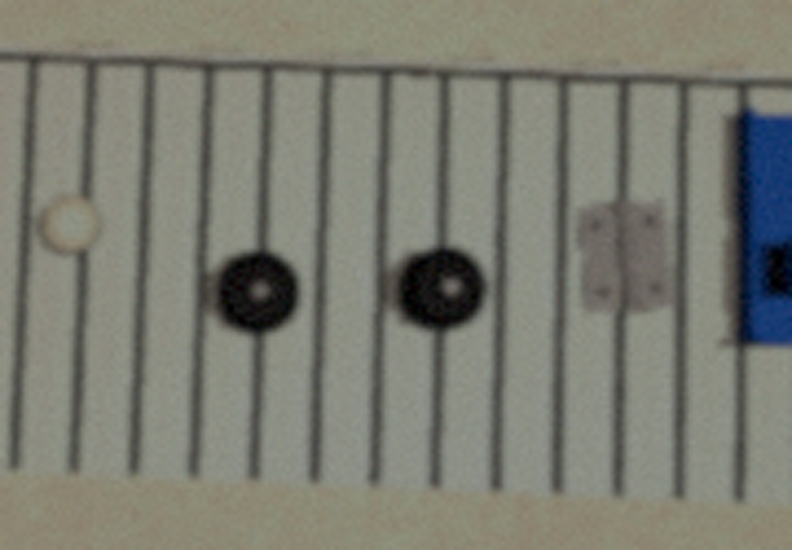

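The close-up shows the feet clear of their neighbours, with open lanes to the lip. Rack yaw is about -0.042. The feet are near (507,-116) and (507,-7), and the lip's inner face is near x≈648. I'll cradle each foot between partly closed fingers, starting with the right-hand one.

>>> move_arm(
  commands=[
    [[0.37,0.79,0],-0.25,-0.26],
    [[0.37,0.79,0],-0.25,-0.26],
    [[0.37,0.79,0],-0.25,-0.26],
    [[0.37,0.79,0],-0.25,-0.26],
    [[0.37,0.79,0],-0.25,-0.26],
    [[0.37,0.79,0],-0.25,-0.26],
    [[0.37,0.79,0],-0.25,-0.26],
    [[0.37,0.79,0],-0.25,-0.26],
    [[0.37,0.79,0],-0.25,-0.26],
    [[0.37,0.79,0],-0.25,-0.26],
    [[0.37,0.79,0],-0.25,-0.26],
    [[0.37,0.79,0],-0.25,-0.26],
    [[0.37,0.79,0],-0.25,-0.26],
    [[0.37,0.79,0],-0.25,-0.26],
    [[0.37,0.79,0],-0.25,-0.26],
    [[0.37,0.79,0],-0.25,-0.26],
    [[0.37,0.79,0],-0.25,-0.26],
    [[0.37,0.79,0],-0.25,-0.26],
    [[0.37,0.79,0],-0.25,-0.26],
    [[0.37,0.79,0],-0.25,-0.26],
  ],
)

```text
t: 2.82
eef_pos: [440.6, -110.4, 405.0]
tcp_rot: [3.141, -0.0, -0.044]
ft_force: [0.5, -0.3, 0.4]
opening: 0.37
grip_force: 0.0
```

>>> move_arm(
  commands=[
    [[0,-0.09,-0.8],0,-0.26],
    [[0,0,-0.8],0,-0.26],
    [[0,0,-0.8],0,-0.26],
    [[0,0,-0.8],0,-0.26],
    [[0,0,-0.8],0,-0.26],
    [[0,0,-0.6],0,-0.26],
    [[0,0,-0.4],0,-0.26],
    [[0,0,-0.17],0,-0.26],
    [[0,0,0],0,-0.26],
  ],
)

```text
t: 3.57
eef_pos: [440.3, -114.4, 248.9]
tcp_rot: [-3.141, 0.002, -0.043]
ft_force: [-0.1, 0.1, -0.2]
opening: 0.367
grip_force: 0.0
```

```bash
python3 - <<'E'
from h import *
a=[read_camera(n)["image"][:,:,::-1] for n in("wrist","scene")]
cv2.imwrite("pics/w1.png",np.hstack([cv2.resize(a[0],(400,300)),cv2.resize(a[1][100:250,150:350],(400,300))]))
E
```

```text
(no output)
```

View pics/w1.png

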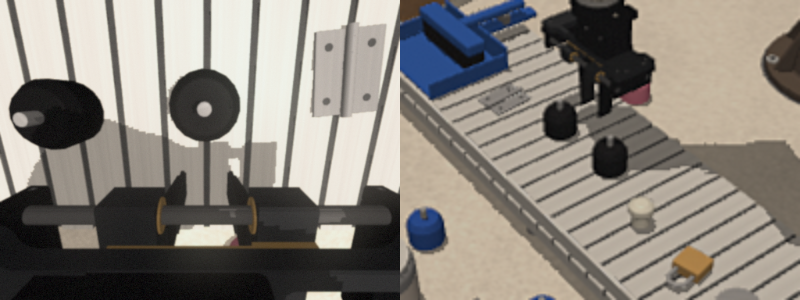

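The foot is centred ahead of the two fingers. I push along the slats and slow down before the lip.

>>> move_arm(
  commands=[
    [[0.2,-0.008,0],0,-0.26],
    [[0.2,-0.008,0],0,-0.26],
    [[0.2,-0.008,0],0,-0.26],
    [[0.2,-0.008,0],0,-0.26],
    [[0.2,-0.008,0],0,-0.26],
    [[0.2,-0.008,0],0,-0.26],
    [[0.2,-0.008,0],0,-0.26],
    [[0.2,-0.008,0],0,-0.26],
    [[0.2,-0.008,0],0,-0.26],
    [[0.2,-0.008,0],0,-0.26],
    [[0.2,-0.008,0],0,-0.26],
    [[0.2,-0.008,0],0,-0.26],
    [[0.2,-0.008,0],0,-0.26],
    [[0.2,-0.008,0],0,-0.26],
    [[0.2,-0.008,0],0,-0.26],
    [[0.2,-0.008,0],0,-0.26],
    [[0.2,-0.008,0],0,-0.26],
    [[0.2,-0.008,0],0,-0.26],
    [[0.2,-0.008,0],0,-0.26],
    [[0.2,-0.008,0],0,-0.26],
  ],
)

```text
t: 5.33
eef_pos: [560.9, -119.2, 249.6]
tcp_rot: [3.142, 0.0, -0.043]
ft_force: [-0.8, -0.5, 0.4]
opening: 0.373
grip_force: 0.5
```

>>> move_arm(
  commands=[
    [[0.1,-0.004,0],0,-0.26],
    [[0.1,-0.004,0],0,-0.26],
    [[0.1,-0.004,0],0,-0.26],
    [[0.1,-0.004,0],0,-0.26],
    [[0.1,-0.004,0],0,-0.26],
    [[0,0,0],0,-0.26],
  ],
)

```text
t: 5.83
eef_pos: [575.8, -119.8, 249.7]
tcp_rot: [3.141, -0.001, -0.043]
ft_force: [-0.5, -0.0, -0.4]
opening: 0.369
grip_force: 0.0
```

```bash
python3 - <<'E'
from h import *
a=[read_camera(n)["image"][:,:,::-1] for n in("wrist","scene")]
cv2.imwrite("pics/w2.png",np.hstack([cv2.resize(a[0],(400,300)),cv2.resize(a[1][130:220,150:270],(400,300))]))
E
```

```text
(no output)
```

View pics/w2.png

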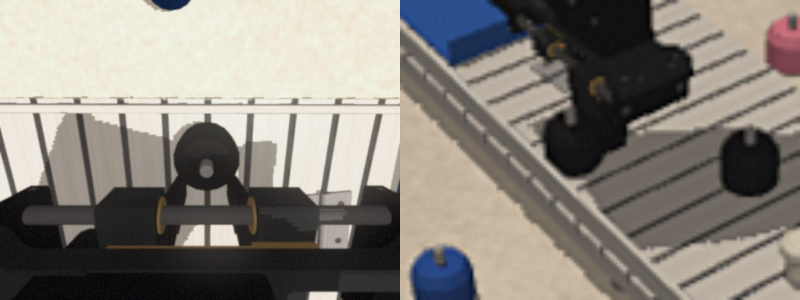

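The foot is cradled and upright, with a small gap left to the lip. I creep on and watch the force.

>>> move_arm(
  commands=[
    [[0.05,-0.002,0],0,-0.26],
    [[0.05,-0.002,0],0,-0.26],
    [[0.05,-0.002,0],0,-0.26],
    [[0.05,-0.002,0],0,-0.26],
    [[0.05,-0.002,0],0,-0.26],
    [[0.05,-0.002,0],0,-0.26],
    [[0,0,0],0,-0.26],
  ],
)

```text
t: 6.52
eef_pos: [584.6, -120.1, 249.7]
tcp_rot: [3.141, -0.0, -0.043]
ft_force: [0.5, 0.9, 0.7]
opening: 0.373
grip_force: 0.0
```

>>> move_arm(
  commands=[
    [[0.05,-0.002,0],0,-0.26],
    [[0.05,-0.002,0],0,-0.26],
    [[0,0,0],0,-0.26],
  ],
)

```text
t: 6.77
eef_pos: [586.3, -120.2, 249.5]
tcp_rot: [-3.141, 0.005, -0.043]
ft_force: [-9.7, -0.8, 6.5]
opening: 0.37
grip_force: 5.3
```

Contact is felt at about 10 N. I back straight out at the same height, then move sideways behind the second foot.

>>> move_arm(
  commands=[
    [[-0.1,0.004,0],0,-0.26],
    [[-0.2,0.008,0],0,-0.26],
    [[-0.4,0.017,0],0,-0.26],
    [[-0.6,0.025,0],0,-0.26],
    [[-0.6,0.025,0],0,-0.26],
    [[-0.6,0.025,0],0,-0.26],
    [[-0.6,0.025,0],0,-0.26],
    [[-0.6,0.025,0],0,-0.26],
    [[-0.6,0.025,0],0,-0.26],
    [[-0.6,0.025,0],0,-0.26],
    [[0,0,0],0,-0.26],
    [[0,0.6,0],0,-0.26],
    [[0,0.6,0],0,-0.26],
    [[0,0.6,0],0,-0.26],
    [[0,0.6,0],0,-0.26],
    [[0,0.6,0],0,-0.26],
    [[0,0.6,0],0,-0.26],
    [[0,0,0],0,-0.26],
  ],
)

```text
t: 8.27
eef_pos: [440.6, -4.1, 249.8]
tcp_rot: [3.142, -0.001, -0.041]
ft_force: [0.2, -1.3, 0.3]
opening: 0.368
grip_force: 0.0
```

```bash
python3 - <<'E'
from h import *
a=[read_camera(n)["image"][:,:,::-1] for n in("wrist","scene")]
cv2.imwrite("pics/w3.png",np.hstack([cv2.resize(a[0],(400,300)),cv2.resize(a[1][130:220,150:270],(400,300))]))
E
```

```text
(no output)
```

View pics/w3.png

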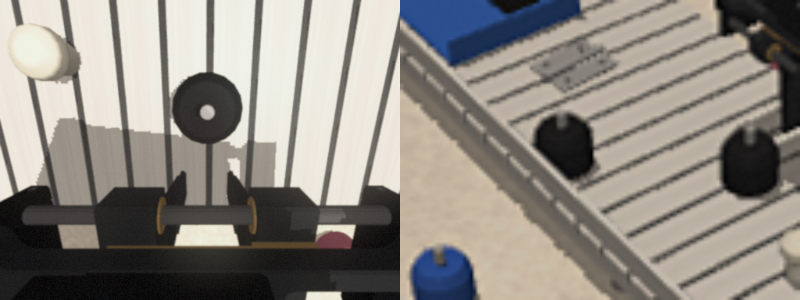

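The first foot stands at the lip, and the second is centred ahead of the fingers. I repeat the push.

>>> move_arm(
  commands=[
    [[0.2,-0.008,0],0,-0.26],
    [[0.2,-0.008,0],0,-0.26],
    [[0.2,-0.008,0],0,-0.26],
    [[0.2,-0.008,0],0,-0.26],
    [[0.2,-0.008,0],0,-0.26],
    [[0.2,-0.008,0],0,-0.26],
    [[0.2,-0.008,0],0,-0.26],
    [[0.2,-0.008,0],0,-0.26],
    [[0.2,-0.008,0],0,-0.26],
    [[0.2,-0.008,0],0,-0.26],
    [[0.2,-0.008,0],0,-0.26],
    [[0.2,-0.008,0],0,-0.26],
    [[0.2,-0.008,0],0,-0.26],
    [[0.2,-0.008,0],0,-0.26],
    [[0.2,-0.008,0],0,-0.26],
    [[0.2,-0.008,0],0,-0.26],
    [[0.2,-0.008,0],0,-0.26],
    [[0.2,-0.008,0],0,-0.26],
    [[0.2,-0.008,0],0,-0.26],
    [[0.2,-0.008,0],0,-0.26],
  ],
)

```text
t: 10.03
eef_pos: [560.9, -10.9, 249.7]
tcp_rot: [3.142, 0.0, -0.043]
ft_force: [-0.2, -0.1, -0.7]
opening: 0.37
grip_force: 0.2
```

>>> move_arm(
  commands=[
    [[0.1,-0.004,0],0,-0.26],
    [[0.1,-0.004,0],0,-0.26],
    [[0.1,-0.004,0],0,-0.26],
    [[0.1,-0.004,0],0,-0.26],
    [[0.1,-0.004,0],0,-0.26],
    [[0.1,-0.004,0],0,-0.26],
    [[0.05,-0.002,0],0,-0.26],
    [[0.05,-0.002,0],0,-0.26],
    [[0.05,-0.002,0],0,-0.26],
    [[0.05,-0.002,0],0,-0.26],
    [[0.05,-0.002,0],0,-0.26],
    [[0,0,0],0,-0.26],
  ],
)

```text
t: 11.03
eef_pos: [586.0, -11.9, 249.7]
tcp_rot: [3.141, -0.0, -0.043]
ft_force: [-0.5, 0.5, 0.1]
opening: 0.369
grip_force: 0.0
```

>>> move_arm(
  commands=[
    [[0.05,-0.002,0],0,-0.26],
    [[0.05,-0.002,0],0,-0.26],
    [[0.03,-0.001,0],0,-0.26],
    [[0,0,0],0,-0.26],
  ],
)

```text
t: 11.37
eef_pos: [589.7, -12.0, 249.6]
tcp_rot: [3.142, 0.001, -0.043]
ft_force: [-1.5, 1.5, 1.5]
opening: 0.372
grip_force: 1.1
```

>>> move_arm(
  commands=[
    [[0.04,-0.002,0],0,-0.26],
    [[0,0,0],0,-0.26],
  ],
)

```text
t: 11.53
eef_pos: [590.4, -12.1, 249.6]
tcp_rot: [-3.142, 0.003, -0.043]
ft_force: [-6.0, 0.2, 4.4]
opening: 0.371
grip_force: 3.3
```

The second foot has contact too. I back off, raise the arm clear and check.

>>> move_arm(
  commands=[
    [[-0.1,0.004,0],0,-0.26],
    [[-0.2,0.008,0],0,-0.26],
    [[-0.4,0.017,0],0,-0.26],
    [[-0.6,0.025,0],0,-0.26],
    [[-0.6,0.025,0],0,-0.26],
    [[-0.6,0.025,0],0,-0.26],
    [[-0.6,0.025,0],0,-0.26],
    [[-0.6,0.025,0],0,-0.26],
    [[-0.6,0.025,0],0,-0.26],
    [[-0.6,0.025,0],0,-0.26],
    [[0,0,0.5],0,-0.26],
    [[0,0,0.8],0,-0.26],
    [[0,0,0.8],0,-0.26],
    [[0,0,0.8],0,-0.26],
    [[0,0,0.8],0,-0.26],
    [[0,0,0],0,-0.26],
    [[0,0,0],0,-0.26],
  ],
)

```text
t: 12.95
eef_pos: [443.6, -5.9, 361.5]
tcp_rot: [3.141, -0.003, -0.043]
ft_force: [-0.2, -0.2, -0.6]
opening: 0.374
grip_force: 0.0
```

```bash
python3 - <<'E'
from h import *
w=read_camera("wrist"); p=read_camera("scene")
cv2.imwrite("pics/w4.png",np.hstack([cv2.resize(w["image"][:,:,::-1],(400,300)),cv2.resize(p["image"][130:250,140:300,::-1],(400,300))]))
E
```

```text
(no output)
```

View pics/w4.png

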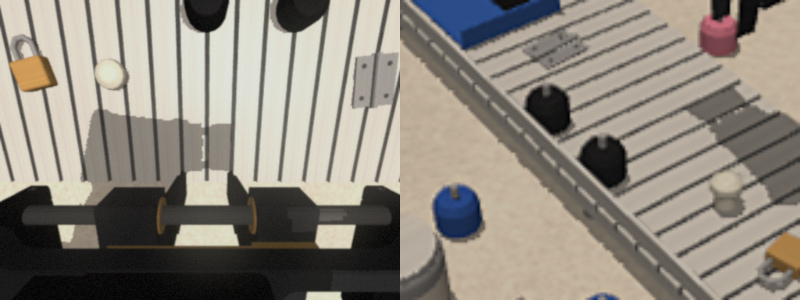

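Both feet stand upright at the lip. I take one closer look from above to confirm the gaps.

>>> move_arm(
  commands=[
    [[0.5,-0.5,0.5],0,-0.26],
    [[0.5,-0.5,0.5],0,-0.26],
    [[0.5,-0.5,0.5],0,-0.26],
    [[0.5,-0.5,0],0,-0.26],
    [[0.5,0,0],0,-0.26],
    [[0.5,0,0],0,-0.26],
    [[0.5,0,0],0,-0.26],
    [[0.5,0,0],0,-0.26],
    [[0,0,0],0,-0.26],
    [[0,0,0],0,-0.26],
  ],
)

```text
t: 13.88
eef_pos: [564.0, -66.0, 403.9]
tcp_rot: [-3.141, 0.003, -0.043]
ft_force: [-0.3, -0.0, -0.8]
opening: 0.371
grip_force: 0.0
```

```bash
python3 - <<'E'
from h import *
p=read_camera("wrist"); im=p["image"]
cv2.imwrite("pics/w5.png",cv2.resize(im[:,:,::-1],(800,600)))
m=(im.max(2)<60).astype(np.uint8); m[200:]=0
N,l,st,c=cv2.connectedComponentsWithStats(m)
for i in range(1,N):
    if st[i,4]>300: print(c[i].round(),st[i],ray(p,c[i],68).round(1))
E
```

```text
[216. 141.] [ 193  120   45   45 1422] [617.1 -11.7  68. ]
```

View pics/w5.png

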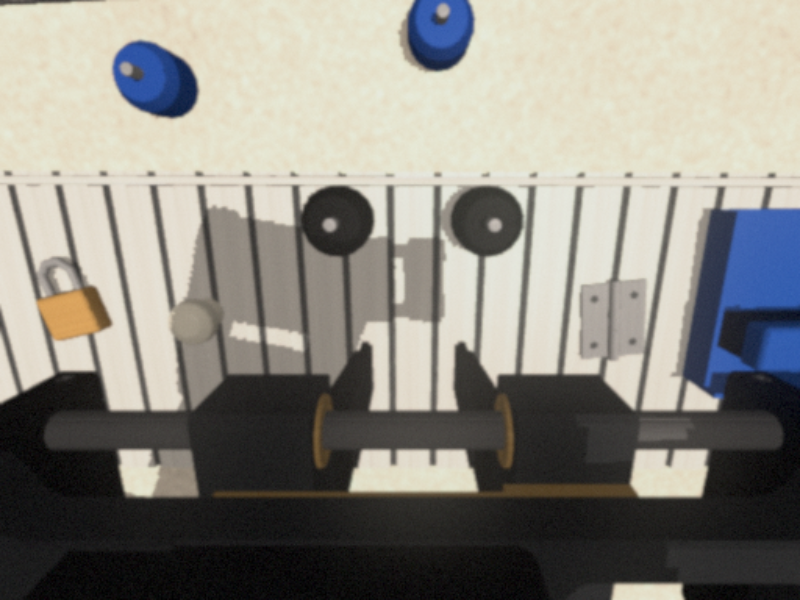

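In the enlarged view both feet (at (338,220) and (487,220)) touch the lip line at row ~185, and the neighbours are undisturbed. I hand the job in.

```bash
python3 -c "
from cell import env
print(env.job_done())"
```

```text
the job is handed in; nothing more can be done
None
```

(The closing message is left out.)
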